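# Tip one fuse out of the parts organiser

## Task

Set the square bin on the bench under the open corner of the organiser compartment that holds the cartridge fuse, then tip the organiser toward that corner by its central stem so that the fuse slides out into the bin. Do not touch the fuse with the gripper; the other parts must stay in the organiser, which is let go so that it springs level again, and the tools around it are left where they are.

Things in the scene. Friction and masses are not known exactly. Their poses are not given: they have to be found in the camera images.
- organiser_tray: Eight-sided aluminium organiser, 176 x 176 mm, on a pedestal fixed to the bench (foot 72 mm wide, column 22 mm). Origin on the pivot, 100 mm above the bench; z up. Inner floor at z = +15 mm. Two dividers along its x and y axes (4 mm thick, 36 mm high) make four compartments centred at (+-37, +-37) mm. Starts level. Walls 36 mm high cover the middle 70 mm of each side.
- corner_far (a point): Middle of the cut-off, fully open corner of the right-hand compartment farther from the robot (tray +x, -y): floor edge 75 mm long, 87 mm from the centre, 115 mm above the bench when level. The polished floor is slippery (friction about 0.2): leaning straight along this diagonal, parts slide out over it from about 0.2 to 0.35 rad; at full tilt the edge is still above 55 mm.
- corner_near (a point): The same open corner of the right-hand compartment nearer the robot (tray -x, -y). All four corners are alike; parts in the other compartments slide against dividers and walls and stay in, if the lean is straight toward this corner.
- stem_top (a point): Top of the upright steel stem fixed in the tray's middle, 135 mm above the pivot (235 mm above the bench). Stem 14 mm thick; black cap 18 mm across, 8 mm high at the top. Pushed sideways near the top (3 to 8 N) it tips the tray that way on a damped spring (1.2 N m/rad), which levels it again within a second; each axis stops at 0.42 rad (about 0.58 rad along a diagonal).
- bin: Loose grey square bin, 120 x 120 mm, 40 mm high, walls and floor 8 mm, 0.18 to 0.35 kg; starts right of the organiser, clear of the tall panel at the right edge. Origin at the centre of its underside, axes square to its walls. Pinch a wall from above, or push it. With its centre about 145 mm from the tray's centre on the diagonal, and square to the tray, it catches the fuse.
- fuse_1: Cartridge fuse, a cream-coloured cylinder-like piece with metal end caps, 58 mm long, 20 mm thick; origin at the middle of its underside, y along it. Lies at any angle in one of the two compartments on the right (-y) side of the organiser. Slides out into the bin.
- blue_clip: Flat plastic clip, 62 x 18 x 19 mm, in the other right-hand compartment; origin at the middle of its underside. Must stay in the tray.
- red_standoff: Ribbed standoff insulator, 38 mm across and 41 mm high, standing in one of the left-hand compartments; origin at the middle of its underside. Must stay in the tray.
- bolt_m8_0: M8 bolt, 34 mm long, standing on its head in the other left-hand compartment (it may fall over); origin under its head. Must stay in the tray.
- tape_black: Roll of tape, 66 mm across, 19 mm high, left of the organiser; origin at the centre of its underside. Leave alone.
- solder_spool: Spool, 56 mm across, 32 mm high, left of the organiser; origin at the centre of its underside. Leave alone.
There are look-alikes about, which are no part of the job. There is more than one size of the blue_clip; the job needs the smaller.

How it is judged:
On the way, in this order (a step that is already met when the one before it is completed fails the run):
1. the bin stands beside the organiser under the fuse's corner, the fuse still in the tray (horizontal distance between bin and fuse_1 below 0.14 m and z of fuse_1 in the frame of organiser_tray above 0 m and height (world z) of bin below 0.01 m), for 0.1 s.
2. the organiser is tipped (angle between organiser_tray's own z axis and vertical above 0.15 rad), for 0.1 s.
At the end, for the whole second after the job is handed in: The fuse lies at rest inside the bin (within 55 mm of its centre along each bin axis, below its rim); the bin stands flat on the bench; the organiser is level again (within 0.12 rad) and still holds the clip, the standoff and the bolt (x of fuse_1 in the frame of bin between -0.055 and 0.055 m and y of fuse_1 in the frame of bin between -0.055 and 0.055 m and z of fuse_1 in the frame of bin between -0.005 and 0.04 m and height (world z) of bin below 0.006 m and angle between bin's own z axis and vertical below 0.08 rad and angle between organiser_tray's own z axis and vertical below 0.12 rad and linear speed of each of fuse_1, bin below 0.03 m/s and x of blue_clip in the frame of organiser_tray between -0.085 and 0.085 m and y of blue_clip in the frame of organiser_tray between -0.085 and 0.085 m and z of blue_clip in the frame of organiser_tray between 0 and 0.05 m and x of red_standoff in the frame of organiser_tray between -0.085 and 0.085 m and y of red_standoff in the frame of organiser_tray between -0.085 and 0.085 m and z of red_standoff in the frame of organiser_tray between 0 and 0.05 m and x of bolt_m8_0 in the frame of organiser_tray between -0.085 and 0.085 m and y of bolt_m8_0 in the frame of organiser_tray between -0.085 and 0.085 m and z of bolt_m8_0 in the frame of organiser_tray between 0 and 0.05 m); the robot touches nothing.
It fails at once if the gripper touches the fuse (contact force between fuse_1 and the fingers above 0.5 N).
It fails at once if the tape roll is displaced by more than 30 mm (distance of tape_black from where it was at the start of the episode above 0.03 m).
It fails at once if the spool is displaced by more than 30 mm (distance of solder_spool from where it was at the start of the episode above 0.03 m).
It also fails if it takes over 61 s, if anything falls off the work surface, if the arm or the gripper's body presses on something with over 40 N, if the wrist force passes 120 N, or if a joint passes its speed limit or range.

## Robot

A 6-joint arm with a two-finger parallel gripper is mounted at the origin on a cart in front of the work surface, level with it; the furniture and walls round the work are solid. World frame = base frame: x ahead of the robot, y to its left, z up, the work surface at z = 0. Lengths are in m, angles in rad, forces in N, time in s.
With the tool pointing down it reaches from about 0.35 to 0.775 m from the base axis. Payload 5.5 kg.
Tool frame: the origin (TCP) lies between the finger pads; the fingertips stand 17 mm ahead of it and the grasp point (between the pads) lies 2 mm behind it; z points along the fingers, y is the line along which they close (so a half turn about z gives the same grasp; the last joint's range is limited). The gripper opens to 85 mm and grips with 20 to 120 N. Pads are 22 mm wide; open, the fingers measure 114 mm over their backs; the gripper's body (76 mm by 85 mm) begins 54 mm behind the grasp point. The pads swing forward as they close: fully open they stand 13 mm farther back than shut.
Start: joints at [1.029, 0.313, 0.046, 1.304, 0, 1.431], TCP at [0.225, 0.529, 0.248] pointing down, gripper open.
Joint ranges: [-2.76, 2.76], [-0.86, 1.69], [-1.03, 1.26], [-2.2, 2.34], [-1.47, 1.5], [-3.14, 3.14]. Speed limits (rad/s): [2.57, 2.57, 3.14, 3.14, 3.14, 3.14].

## Interface

Orientations are given as a rotation vector (axis times angle).
In Python, from workcell import r gives the robot as it stands.
- The arm moves only by the tool play_rows, never from a script. Its argument "motion" is a list that holds one entry, the list of rows, each a list of 4 numbers: the shift along the tool's x, y, z in cm, then the turn about the tool's z in rad. In form: [[[tx, ty, tz, spin], ...]]. A call has 1 to 12 rows; each row shifts and turns the commanded pose from where the row before left it, along the tool's axes as they then stand; what a row does not reach is not made up. A row lasts 1/8 s, in which the tool goes at most 62.5 mm and 10.7 degrees, less where a joint would pass 70% of its speed; a pose out of reach is approached as far as the arm can. A call with a gripper value outside its range is refused whole. "fingers" is the opening, from 0 (shut) to 1 (fully open), set as the call begins (left out, the last holds). The fingers move at their own pace and stop on an object; the grip force is fixed at half the most. Time passes only in rows, so rows that do not move let the fingers close. It gives the time, the measured TCP pose, the force, the opening and the grip force at its end, in the units of the state.
- r.state(): the state, without advancing time (a new reading comes with each control period).
- r.snapshot(name): name is "side" or "top" or "wrist"; returns a dict with "pixels" (384x512x3 uint8, red, green, blue), "mtx" (3x3 intrinsics, pixels), "rvec" (rotation vector, rad) and "tvec" (3), from world to camera coordinates, as OpenCV has them; the wrist camera has in their place "mount" (4x4, takes a point from camera to tool coordinates, whose origin is the TCP and whose axes are the flange's). Camera axes: x right, y down, z forward; pixel columns grow to the right and rows downward; lengths in m; the calibration is good to about 2 mm. A picture is of the moment at which its call begins: read the wrist's pose just before it. There is no depth.
- r.sign_off(): hands the job in; it is judged then, once.
Trained networks look in a picture, given as the dict that the camera call returned (one of the last four; its "shot" number tells which), for a name from the list of things; names that differ only in an ending like _2 or _b are one class to them, and where a whole thing is asked for, a point or a joint stands for the part that bears it (a point fixed in the world has none). Each returns a list of dicts, best first, with "p" (0 to 1); they miss things now and then, are a little off and sometimes report something else, mostly with a low value. They report only what shows in the picture. A call takes as long as a camera call. They do not tell look-alikes from the thing itself.
- r.recognise(query, picture): "point" ([x, y, z] in m, in the coordinates of the camera as it stood for that picture, good to about 4 mm: the middle of the surface that is visible of it).
- r.tip_of(query, picture): "point" ([x, y, z] in m, in the coordinates of the camera as it stood for that picture, good to about 4 mm: a listed point, or the origin of a listed thing).
The state is a dict: "t": time; "qpos": joint angles; "qd": joint speeds; "effort": joint torques, N m; "eef_pos": TCP position; "tool_rot": TCP orientation; "wrist_force": force on the tool from outside, world axes, zero at the start; "wrist_torque": the same for the moment, N m; "gripper_width": finger opening in m; "grip_force": force on a finger pad.
Only numpy, scipy, OpenCV 4.12 (cv2) and the standard library are available. Lean on these libraries where they do the work, as an engineer would, in place of code of your own. Each camera call takes 0.05 s, during which the arm holds its last target. There are 200 camera calls.

## Working session

There is one attempt and no reset: what is moved stays moved. The work goes in short steps, Python scripts to look and compute and a tool call to move; the robot and the scene stay as the last step left them, time stands still between calls to the robot, and variables do not carry over. Pictures are saved under pics/ and viewed, at most 10 in all, crops included, and the job is handed in when it is done.

Besides the shell and the picture viewer there is one more tool, called as a command line: name --argument value ..., lists and objects as JSON in quotes. play_rows: Moves the arm, as the interface text tells. Its arguments: {"type":"object","properties":{"motion":{"type":"array","items":{"type":"array","items":{"type":"array","items":{"type":"number"}}}},"fingers":{"type":"number"}},"required":["motion"]}

```bash
mkdir -p pics; cat > h.py <<'E'
import numpy as np, cv2
from workcell import r
from scipy.spatial.transform import Rotation as R
def w(pic,p):
    return R.from_rotvec(np.ravel(pic["rvec"])).inv().apply(np.ravel(p)-np.ravel(pic["tvec"]))
def ray(pic,u,v,z):
    Rm=R.from_rotvec(np.ravel(pic["rvec"])).as_matrix(); c=-Rm.T@np.ravel(pic["tvec"])
    d=Rm.T@np.linalg.inv(pic["mtx"])@np.array([u,v,1]); return c+d*(z-c[2])/d[2]
def save(pic,n): cv2.imwrite("pics/"+n,cv2.cvtColor(pic["pixels"],cv2.COLOR_RGB2BGR))
E
python3 - <<'E'
from h import *
np.set_printoptions(precision=4,suppress=True)
for c in("top","side"):
    p=r.snapshot(c); save(p,c+"1.png")
    for n in["organiser_tray","corner_far","corner_near","stem_top","bin","fuse_1","blue_clip","tape_black","solder_spool"]:
        print(c,n,[(w(p,d["point"]).round(3),round(d["p"],2)) for d in r.tip_of(n,p)[:3]])
s=r.state();print(s["t"],s["eef_pos"],R.from_rotvec(s["tool_rot"]).as_matrix())
E
```

```text
top organiser_tray [(array([0.553, 0.072, 0.1  ]), 0.61), (array([ 0.688,  0.2  , -0.004]), 0.4)]
top corner_far [(array([0.628, 0.024, 0.118]), 0.85)]
top corner_near [(array([0.504, 0.002, 0.114]), 0.58)]
top stem_top [(array([0.558, 0.075, 0.231]), 0.63)]
top bin [(array([ 0.623, -0.198, -0.   ]), 0.62)]
top fuse_1 [(array([0.524, 0.029, 0.114]), 0.61)]
top blue_clip [(array([ 0.666, -0.05 ,  0.002]), 0.81), (array([0.594, 0.041, 0.117]), 0.78)]
top tape_black [(array([ 0.689,  0.203, -0.001]), 0.71), (array([0.583, 0.109, 0.115]), 0.25)]
top solder_spool [(array([ 0.45 ,  0.218, -0.001]), 0.71)]
side organiser_tray [(array([0.562, 0.074, 0.099]), 0.57)]
side corner_far [(array([0.631, 0.021, 0.115]), 0.85)]
side corner_near [(array([0.502, 0.003, 0.114]), 0.7)]
side stem_top [(array([0.558, 0.076, 0.232]), 0.67)]
side bin [(array([ 0.622, -0.194, -0.001]), 0.77)]
side fuse_1 [(array([0.526, 0.035, 0.113]), 0.42)]
side blue_clip [(array([ 0.665, -0.054,  0.003]), 0.87), (array([0.596, 0.038, 0.116]), 0.67), (array([0.516, 0.106, 0.116]), 0.35)]
side tape_black [(array([0.449, 0.217, 0.002]), 0.62), (array([ 0.693,  0.199, -0.003]), 0.6)]
side solder_spool [(array([0.445, 0.217, 0.001]), 0.74)]
1.0 [0.2249 0.5293 0.2483] [[-0.9204  0.3911  0.0001]
 [ 0.3911  0.9204  0.0001]
 [-0.      0.0001 -1.    ]]
```

View pics/top1.png

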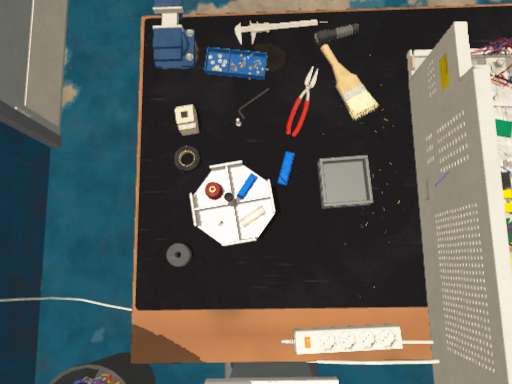

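View pics/side1.png

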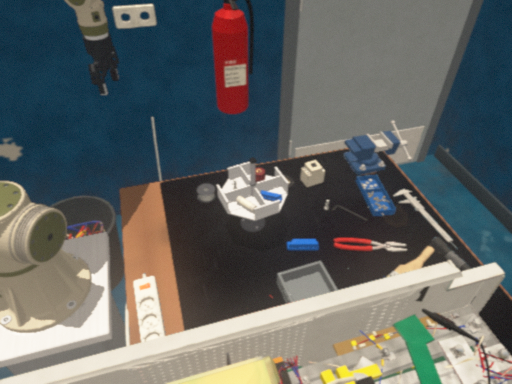

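The fuse (252,217) lies in the near right compartment. The clip (247,185) is in the far right one, a look-alike clip lies on the bench (286,168), and the bin is at (345,181). Next I need the bin's yaw.

```bash
python3 - <<'E'
from h import *
p=r.snapshot("top"); im=p["pixels"].astype(int)
m=np.zeros(im.shape[:2],np.uint8); sub=im[145:218,308:384]
m[145:218,308:384]=((sub.min(2)>60)&(sub.max(2)-sub.min(2)<40))
n,l,st,_=cv2.connectedComponentsWithStats(m); k=1+np.argmax(st[1:,4]); ys,xs=np.where(l==k)
W=np.array([ray(p,u,v,.04)[:2] for u,v in zip(xs,ys)],np.float32)
print(cv2.minAreaRect(W), cv2.boxPoints(cv2.minAreaRect(W)))
for c in("top","side"):
  for i in range(2):
    q=r.snapshot(c); print(c,[(nm,w(q,d["point"]).round(3)) for nm in("stem_top","corner_near","corner_far","bin") for d in r.tip_of(nm,q)[:1]])
E
```

```text
((0.617124617099762, -0.19354009628295898), (0.1257752925157547, 0.12596453726291656), 3.1182620525360107) [[ 0.55090404 -0.13407199]
 [ 0.5577562  -0.25985   ]
 [ 0.6833452  -0.2530082 ]
 [ 0.67649305 -0.1272302 ]]
top [('stem_top', array([0.556, 0.072, 0.234])), ('corner_near', array([0.501, 0.001, 0.111])), ('corner_far', array([0.626, 0.023, 0.117])), ('bin', array([ 0.62 , -0.2  ,  0.001]))]
top [('stem_top', array([0.551, 0.077, 0.232])), ('corner_far', array([0.628, 0.024, 0.118])), ('bin', array([ 0.622, -0.198,  0.001]))]
side [('stem_top', array([0.556, 0.077, 0.231])), ('corner_near', array([0.503, 0.004, 0.114])), ('corner_far', array([0.627, 0.021, 0.114])), ('bin', array([ 0.621, -0.196,  0.001]))]
side [('stem_top', array([0.556, 0.076, 0.234])), ('corner_near', array([0.501, 0.004, 0.112])), ('corner_far', array([0.628, 0.022, 0.111])), ('bin', array([ 0.622, -0.192, -0.004]))]
```

play_rows --motion '[[[0, -6, 0, 0], [0, -6, 0, 0], [0, -6, 0, 0], [0, -6, 0, 0]]]' --fingers 1

```text
t: 2.55
eef_pos: [0.1302, 0.3067, 0.2482]
tool_rot: [0.626, 3.078, 0.001]
wrist_force: [0.5, -0.3, 1.8]
gripper_width: 0.0855
grip_force: 0.0
```

```bash
cat >> h.py <<'E'
def go(pos,yaw,n,start=None):
    """rows (cm, rad) to TCP pos with tool y at world angle yaw deg, tool down"""
    s=r.state(); M=R.from_rotvec(s["tool_rot"]).as_matrix(); p=np.array(s["eef_pos"]); a=np.arctan2(M[1,1],M[0,1])
    if start is not None: p=np.array(start[0]); a=np.radians(start[1])
    da=(np.radians(yaw)-a+np.pi)%(2*np.pi)-np.pi; d=(np.array(pos)-p)/n*100
    out=[]
    for i in range(n):
        b=a+da*i/n; y=np.array([np.cos(b),np.sin(b)]); x=np.array([y[1],-y[0]])*-1
        x=np.array([-y[1],y[0]]) # z down: x = y cross z
        x=np.array([y[1]*-1,y[0]]); out.append([round(float(x@d[:2]),2),round(float(y@d[:2]),2),round(float(-d[2]),2),round(float(-da/n),3)])
    print(out)
E
python3 - <<'E'
from h import *
go([.40,0,.25],30,6)
go([.563,-.198,.20],3.1,6,([.40,0,.25],30))
M=R.from_rotvec(r.state()["tool_rot"]).as_matrix();print(M)
E
```

```text
[[-6.14, -2.95, -0.03, 0.108], [-6.42, -2.27, -0.03, 0.108], [-6.62, -1.57, -0.03, 0.108], [-6.75, -0.85, -0.03, 0.108], [-6.81, -0.12, -0.03, 0.108], [-6.78, 0.61, -0.03, 0.108]]
[[-4.22, 0.7, 0.83, 0.078], [-4.15, 1.03, 0.83, 0.078], [-4.06, 1.35, 0.83, 0.078], [-3.94, 1.66, 0.83, 0.078], [-3.8, 1.97, 0.83, 0.078], [-3.63, 2.26, 0.83, 0.078]]
[[-9.20472875e-01  3.90806199e-01  4.48640741e-04]
 [ 3.90806343e-01  9.20472877e-01  2.93289242e-04]
 [-2.98342380e-04  4.45296439e-04 -9.99999856e-01]]
```

play_rows --motion '[[[-4.8, -2.3, 0, 0.09], [-4.9, -1.8, 0, 0.09], [-5, -1.3, 0, 0.09], [-5.1, -0.8, 0, 0.09], [-5.1, -0.3, 0, 0.08], [-5.1, 0.2, 0, 0.08], [-5.1, 0.6, 0, 0.06], [-5, 1, 0, 0.06], [0, 0, 0, 0]]]'

```text
t: 3.68
eef_pos: [0.4147, 0.0036, 0.2481]
tool_rot: [1.569, 2.721, 0.0]
wrist_force: [-0.9, -0.3, 0.8]
gripper_width: 0.0854
grip_force: 0.0
```

```bash
python3 - <<'E'
from h import *
print(r.state()["eef_pos"])
go([.563,-.198,.15],3.1,7)
E
```

```text
[0.41473642 0.00362583 0.24809288]
[[-3.55, 0.39, 1.4, 0.067], [-3.52, 0.63, 1.4, 0.067], [-3.47, 0.86, 1.4, 0.067], [-3.4, 1.09, 1.4, 0.067], [-3.32, 1.32, 1.4, 0.067], [-3.23, 1.54, 1.4, 0.067], [-3.12, 1.75, 1.4, 0.067]]
```

play_rows --motion '[[[-3.55, 0.4, 1.4, 0.067], [-3.5, 0.63, 1.4, 0.067], [-3.47, 0.86, 1.4, 0.067], [-3.4, 1.1, 1.4, 0.067], [-3.3, 1.32, 1.4, 0.067], [-3.2, 1.54, 1.4, 0.067], [-3.1, 1.75, 1.4, 0.067], [0, 0, 0, 0], [0, 0, 0, 0]]]'

```text
t: 4.8
eef_pos: [0.5608, -0.1928, 0.1503]
tool_rot: [-2.151, -2.287, 0.0]
wrist_force: [0.6, -0.4, 0.5]
gripper_width: 0.0855
grip_force: 0.0
```

```bash
python3 - <<'E'
from h import *
s=r.state();print(s["eef_pos"]); p=r.snapshot("wrist"); save(p,"w1.png")
T=R.from_rotvec(s["tool_rot"]).as_matrix()
for n in("bin",):
  for d in r.tip_of(n,p): 
    q=p["mount"]@np.r_[d["point"],1]; print(n,d["p"],T@q[:3]+s["eef_pos"])
# bin wall top (z=.04) corners seen from top camera; finger target projected into wrist view
for b in [(-.06,-.06),(-.06,.06),(-.052,0),(-.06,0)]:
  c,sn=np.cos(.054),np.sin(.054); g=np.array([.619+c*b[0]-sn*b[1],-.195+sn*b[0]+c*b[1],.04])
  t=T.T@(g-s["eef_pos"]); cc=np.linalg.inv(p["mount"])@np.r_[t,1]; u=p["mtx"]@cc[:3]; print(b,u[:2]/u[2])
E
```

```text
[ 0.56081963 -0.19278347  0.15031175]
bin 0.85 [ 6.20061830e-01 -1.93561112e-01  3.53453285e-04]
(-0.06, -0.06) [252.33962736 258.80021702]
(-0.06, 0.06) [253.20480649 125.2309543 ]
(-0.052, 0) [262.00769296 196.40518522]
(-0.06, 0) [252.74427947 196.32866333]
```

View pics/w1.png

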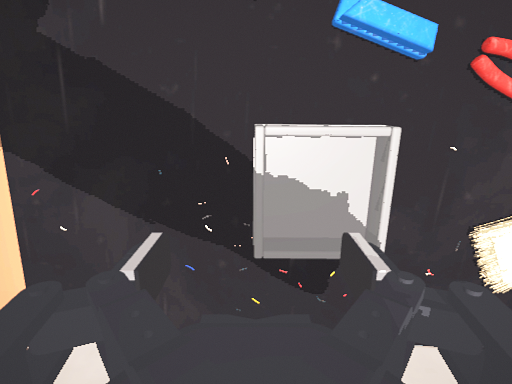

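The rim's near wall sits at col 253–262, rows 125–259, matching the projection. I'll descend and pinch it.

play_rows --motion '[[[-0.4, 0.2, 3, 0], [0, 0, 3, 0], [0, 0, 3, 0], [0, 0, 2, 0], [0, 0, 0.9, 0], [0, 0, 0, 0]]]'

```text
t: 5.65
eef_pos: [0.5636, -0.1973, 0.0316]
tool_rot: [-2.153, -2.288, -0.0]
wrist_force: [0.6, -0.7, -0.1]
gripper_width: 0.0855
grip_force: 0.0
```

play_rows --motion '[[[0, 0, 0, 0], [0, 0, 0, 0], [0, 0, 0, 0], [0, 0, 0, 0], [0, 0, 0, 0], [0, 0, 0, 0]]]' --fingers 0

```text
t: 6.4
eef_pos: [0.5641, -0.198, 0.0316]
tool_rot: [2.153, 2.287, 0.001]
wrist_force: [-0.4, 0.4, 2.7]
gripper_width: 0.0069
grip_force: 59.3
```

```bash
python3 - <<'E'
from h import *
s=r.state();print(s["eef_pos"],s["gripper_width"],s["grip_force"])
# target
C=np.array([.556,.075]); y=np.radians(8.6); u=np.array([np.cos(y-3*np.pi/4),np.sin(y-3*np.pi/4)]); B=C+.145*u; G=B-.056*np.array([np.cos(y),np.sin(y)])
print(u,B,G)
p0=np.array(s["eef_pos"]); go([G[0],G[1],p0[2]+.015],8.6,8,([p0[0],p0[1],p0[2]+.015],3.5))
E
```

```text
[ 0.56412181 -0.19799993  0.03162368] 0.006907755131653474 59.32767391204834
[-0.59341889 -0.8048938 ] [ 0.46995426 -0.0417096 ] [ 0.4145839  -0.05008358]
[[1.96, -1.75, -0.0, -0.011], [1.98, -1.73, -0.0, -0.011], [2.0, -1.71, -0.0, -0.011], [2.02, -1.69, -0.0, -0.011], [2.04, -1.66, -0.0, -0.011], [2.05, -1.64, -0.0, -0.011], [2.07, -1.62, -0.0, -0.011], [2.09, -1.6, -0.0, -0.011]]
```

play_rows --motion '[[[0, 0, -0.8, 0], [0, 0, -0.7, 0], [1.96, -1.75, 0, -0.011], [1.98, -1.73, 0, -0.011], [2, -1.71, 0, -0.011], [2.02, -1.69, 0, -0.011], [2.04, -1.66, 0, -0.011], [2.05, -1.64, 0, -0.011], [2.07, -1.62, 0, -0.011], [2.09, -1.6, 0, -0.011], [0, 0, 0, 0], [0, 0, 0, 0]]]'

```text
t: 7.9
eef_pos: [0.4154, -0.0501, 0.0468]
tool_rot: [2.05, 2.378, 0.001]
wrist_force: [-0.2, 0.0, -2.7]
gripper_width: 0.0068
grip_force: 58.8
```

```bash
python3 - <<'E'
from h import *
s=r.state(); go([.4146,-.0501,s["eef_pos"][2]],8.6,1)
for c in("top","side"):
  p=r.snapshot(c); print(c,[w(p,d["point"]) for d in r.tip_of("bin",p)[:1]])
E
```

```text
[[0.01, -0.08, -0.0, -0.002]]
top [array([ 0.4752199 , -0.04387365,  0.01391989])]
side [array([ 0.47395038, -0.03957102,  0.01539861])]
```

play_rows --motion '[[[0, -0.1, 0.8, 0], [0, 0, 0.7, 0], [0, 0, 0, 0], [0, 0, 0, 0]]]'

```text
t: 8.6
eef_pos: [0.4134, -0.0499, 0.0315]
tool_rot: [2.051, 2.379, -0.0]
wrist_force: [-2.1, 1.0, 8.7]
gripper_width: 0.0069
grip_force: 60.4
```

play_rows --motion '[[[0, 0, 0, 0], [0, 0, 0, 0], [0, 0, 0, 0], [0, 0, -3, 0], [0, 0, -5, 0], [0, 0, -6, 0], [0, 0, -6, 0], [0, 0, -6, 0], [0, 0, 0, 0], [0, 0, 0, 0]]]' --fingers 0.5

```text
t: 9.85
eef_pos: [0.4134, -0.0498, 0.2908]
tool_rot: [-2.051, -2.38, -0.0]
wrist_force: [-1.1, -0.3, 0.1]
gripper_width: 0.0423
grip_force: 0.0
```

```bash
python3 - <<'E'
from h import *
s=r.state();p=r.snapshot("top"); save(p,"t2.png")
for n in("bin","fuse_1","stem_top"): print(n,[w(p,d["point"]).round(3) for d in r.tip_of(n,p)[:1]])
p=r.snapshot("side")
for n in("bin","fuse_1","stem_top"): print(n,[w(p,d["point"]).round(3) for d in r.tip_of(n,p)[:1]])
E
python3 -c "
import cv2;i=cv2.imread('pics/t2.png')[130:270,150:360];cv2.imwrite('pics/t2c.png',cv2.resize(i,None,fx=3.5,fy=3.5))"
```

```text
bin [array([ 0.473, -0.046,  0.002])]
fuse_1 [array([0.526, 0.029, 0.114])]
stem_top [array([0.554, 0.073, 0.235])]
bin [array([ 0.471, -0.039, -0.001])]
fuse_1 [array([0.529, 0.03 , 0.112])]
stem_top [array([0.558, 0.073, 0.233])]
```

View pics/t2c.png

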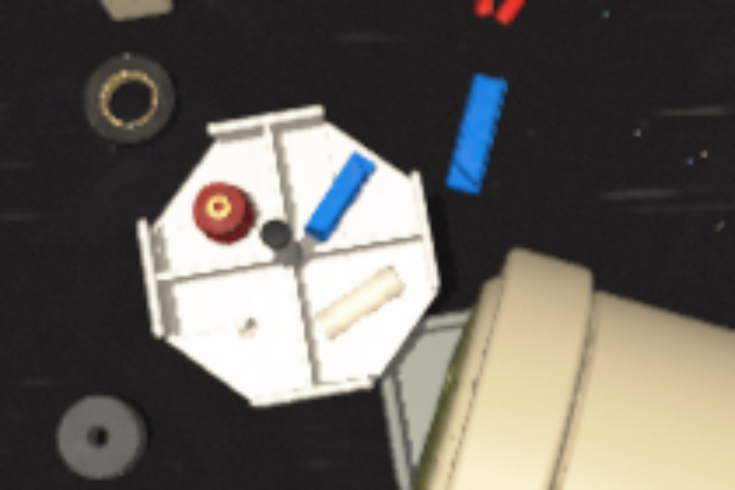

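The bin is under the near-right corner, square to the tray, and the fuse lies roughly crosswise at (360,300) in the crop. I'll grip the stem with the closing line perpendicular to the diagonal. That lets it pivot between the pads and keeps the lean straight.

```bash
python3 - <<'E'
from h import *
s=r.state(); print(s["qpos"]); go([.556,.075,.29],-36.4,6)
E
```

```text
[-3.13316098e-01 -4.95660651e-03 -2.30488796e-01  1.34665417e+00
  7.57305079e-05  1.10946639e+00]
[[1.71, 2.66, 0.01, 0.131], [2.04, 2.42, 0.01, 0.131], [2.33, 2.13, 0.01, 0.131], [2.59, 1.81, 0.01, 0.131], [2.81, 1.46, 0.01, 0.131], [2.97, 1.08, 0.01, 0.131]]
```

play_rows --motion '[[[1.71, 2.66, 0, 0.131], [2.04, 2.42, 0, 0.131], [2.33, 2.13, 0, 0.131], [2.6, 1.8, 0, 0.131], [2.8, 1.46, 0, 0.131], [2.97, 1.08, 0, 0.131], [0, 0, 0, 0], [0, 0, 0, 0]]]' --fingers 0.7

```text
t: 11.25
eef_pos: [0.5559, 0.0747, 0.2908]
tool_rot: [-2.805, -1.414, 0.002]
wrist_force: [-0.2, 0.3, 0.5]
gripper_width: 0.0597
grip_force: 0.0
```

```bash
python3 - <<'E'
from h import *
s=r.state(); p=r.snapshot("wrist"); T=R.from_rotvec(s["tool_rot"]).as_matrix()
for d in r.tip_of("stem_top",p)[:2]:
    q=p["mount"]@np.r_[d["point"],1]; print(d["p"],q[:3],T@q[:3]+s["eef_pos"])
go([.556,.075,.2],-36.4,4)
E
```

```text
0.74 [ 0.00061099 -0.00129278  0.05817182] [0.55516103 0.07592167 0.2326244 ]
0.21 [-0.0046201   0.00113662  0.19176906] [0.55381726 0.07025557 0.09902956]
[[0.02, -0.01, 2.28, -0.001], [0.02, -0.01, 2.28, -0.001], [0.02, -0.01, 2.28, -0.001], [0.02, -0.01, 2.28, -0.001]]
```

play_rows --motion '[[[0, -0.1, 2.3, 0], [0, 0, 2.3, 0], [0, 0, 2.3, 0], [0, 0, 2.1, 0], [0, 0, 0, 0]]]'

```text
t: 11.98
eef_pos: [0.554, 0.0748, 0.2001]
tool_rot: [-2.805, -1.411, 0.004]
wrist_force: [0.2, -0.1, 1.0]
gripper_width: 0.06
grip_force: 0.0
```

play_rows --motion '[[[0, 0, 0, 0], [0, 0, 0, 0], [0, 0, 0, 0], [0, 0, 0, 0], [0, 0, 0, 0], [0, 0, 0, 0]]]' --fingers 0

```text
t: 12.72
eef_pos: [0.5559, 0.0756, 0.2024]
tool_rot: [2.806, 1.413, 0.002]
wrist_force: [-2.1, -0.2, 5.8]
gripper_width: 0.0128
grip_force: 58.5
```

```bash
python3 - <<'E'
from h import *
h=r.state()["eef_pos"][2]+.002-.1; print(h)
for a in(.05,.1,.15,.2,.25,.3,.35,.4): print(a,(h*np.sin(a)*100).round(2),(h*(1-np.cos(a))*100).round(2))
E
```

```text
0.10444439662752458
0.05 0.52 0.01
0.1 1.04 0.05
0.15 1.56 0.12
0.2 2.07 0.21
0.25 2.58 0.32
0.3 3.09 0.47
0.35 3.58 0.63
0.4 4.07 0.82
```

play_rows --motion '[[[-0.52, 0, 0, 0], [-0.52, 0, 0.05, 0], [-0.52, 0, 0.06, 0], [-0.51, 0, 0.1, 0], [-0.26, 0, 0.05, 0], [-0.26, 0, 0.06, 0], [-0.25, 0, 0.07, 0], [-0.25, 0, 0.08, 0], [0, 0, 0, 0], [0, 0, 0, 0]]]'

```text
t: 13.98
eef_pos: [0.5372, 0.0505, 0.1968]
tool_rot: [2.806, 1.413, 0.0]
wrist_force: [-0.8, 1.6, 4.3]
gripper_width: 0.0122
grip_force: 69.1
```

```bash
python3 - <<'E'
from h import *
for c in("top","side"):
  p=r.snapshot(c); save(p,c+"3.png")
  for n in("bin","fuse_1","blue_clip","red_standoff","corner_near"): print(c,n,[(w(p,d["point"]).round(3),round(d["p"],2)) for d in r.tip_of(n,p)[:2]])
E
python3 -c "
import cv2;i=cv2.imread('pics/side3.png')[130:310,170:400];cv2.imwrite('pics/s3c.png',cv2.resize(i,None,fx=3.2,fy=3.2))"
```

```text
top bin [(array([ 0.47 , -0.045,  0.002]), 0.75)]
top fuse_1 [(array([0.523, 0.027, 0.104]), 0.56)]
top blue_clip [(array([ 0.662, -0.051, -0.001]), 0.65)]
top red_standoff []
top corner_near [(array([0.501, 0.001, 0.096]), 0.94)]
side bin [(array([ 0.47 , -0.042, -0.   ]), 0.9), (array([0.445, 0.215, 0.002]), 0.59)]
side fuse_1 [(array([0.526, 0.026, 0.103]), 0.53), (array([ 0.694,  0.204, -0.004]), 0.32)]
side blue_clip [(array([ 0.665, -0.054,  0.005]), 0.88), (array([0.501, 0.003, 0.095]), 0.55)]
side red_standoff [(array([0.577, 0.102, 0.127]), 0.53)]
side corner_near [(array([0.503, 0.003, 0.095]), 0.91)]
```

View pics/s3c.png

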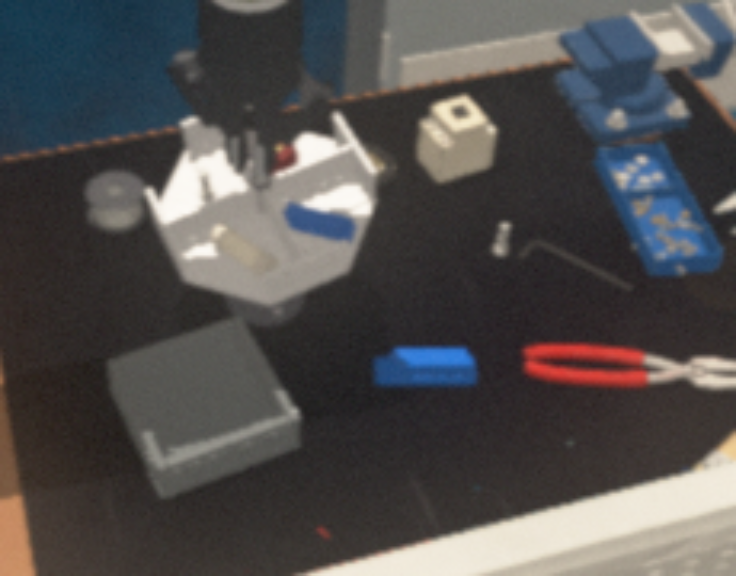

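The tray leans about 0.22 rad toward the bin, and the fuse at (243,248) and clip (318,220) are still in place. I'll lean it further.

play_rows --motion '[[[-0.25, 0, 0.08, 0], [-0.25, 0, 0.08, 0], [-0.25, 0, 0.08, 0], [-0.25, 0, 0.08, 0], [0, 0, 0, 0], [0, 0, 0, 0], [0, 0, 0, 0]]]'

```text
t: 15.45
eef_pos: [0.5325, 0.0434, 0.1941]
tool_rot: [-2.805, -1.413, -0.006]
wrist_force: [1.6, 3.3, 6.0]
gripper_width: 0.0126
grip_force: 64.3
```

```bash
cat > look.py <<'E'
from h import *
for c in("top","side"):
  p=r.snapshot(c); save(p,c+"4.png")
  for n in("fuse_1","corner_near","blue_clip","red_standoff"): print(c,n,[(w(p,d["point"]).round(3),round(d["p"],2)) for d in r.tip_of(n,p)[:2]])
E
python3 look.py
```

```text
top fuse_1 []
top corner_near [(array([0.499, 0.   , 0.089]), 0.69)]
top blue_clip [(array([ 0.665, -0.05 , -0.   ]), 0.67)]
top red_standoff [(array([0.5  , 0.003, 0.086]), 0.55)]
side fuse_1 [(array([0.522, 0.03 , 0.102]), 0.48)]
side corner_near [(array([0.504, 0.001, 0.089]), 0.67), (array([ 0.448,  0.215, -0.001]), 0.48)]
side blue_clip [(array([ 0.663, -0.053,  0.003]), 0.67), (array([0.59 , 0.031, 0.114]), 0.52)]
side red_standoff [(array([0.576, 0.105, 0.123]), 0.46)]
```

play_rows --motion '[[[-0.25, 0, 0.08, 0], [-0.25, 0, 0.09, 0], [-0.25, 0, 0.09, 0], [0, 0, 0, 0], [0, 0, 0, 0], [0, 0, 0, 0], [0, 0, 0, 0]]]'

```text
t: 16.82
eef_pos: [0.5279, 0.0371, 0.1914]
tool_rot: [-2.806, -1.413, -0.005]
wrist_force: [1.3, 3.8, 5.4]
gripper_width: 0.0123
grip_force: 58.8
```

```bash
python3 look.py
```

```text
top fuse_1 []
top corner_near [(array([0.501, 0.001, 0.082]), 0.39)]
top blue_clip []
top red_standoff []
side fuse_1 [(array([0.532, 0.04 , 0.228]), 0.56), (array([0.523, 0.027, 0.096]), 0.47)]
side corner_near [(array([0.501, 0.005, 0.085]), 0.58), (array([0.573, 0.098, 0.125]), 0.33)]
side blue_clip [(array([ 0.664, -0.052,  0.004]), 0.9), (array([0.591, 0.032, 0.108]), 0.64)]
side red_standoff [(array([0.574, 0.099, 0.125]), 0.42)]
```

```bash
python3 -c "
import cv2;i=cv2.imread('pics/side4.png')[150:250,200:330];cv2.imwrite('pics/s4c.png',cv2.resize(i,None,fx=6,fy=6,interpolation=cv2.INTER_CUBIC))"
```

```text
(no output)
```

View pics/s4c.png

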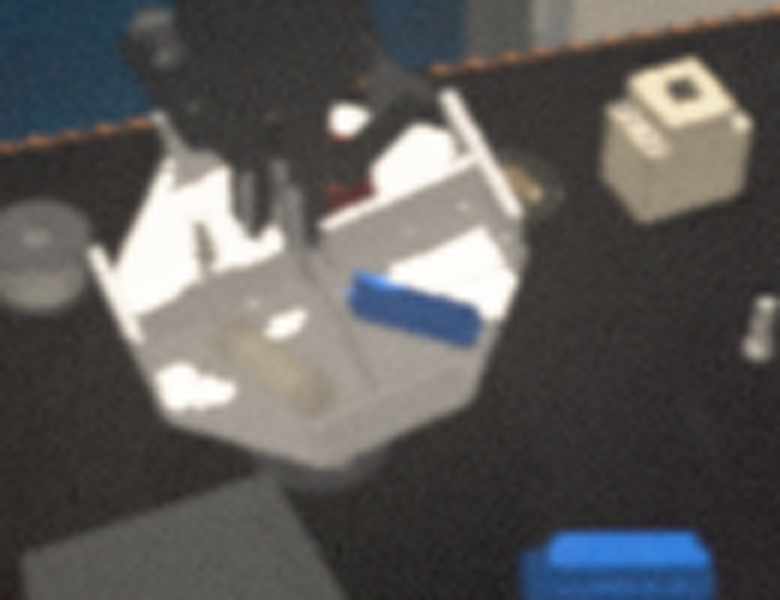

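The fuse still lies crosswise at (275,375), and the clip is in its compartment. The lean looks smaller than commanded, so the stem may be slipping in the pads. I'll check.

```bash
python3 - <<'E'
from h import *
for i in range(2):
  s=r.state(); p=r.snapshot("wrist"); T=R.from_rotvec(s["tool_rot"]).as_matrix(); save(p,"w2.png")
  for n in("stem_top","fuse_1","corner_near"):
   for d in r.tip_of(n,p)[:2]:
    q=p["mount"]@np.r_[d["point"],1]; print(n,d["p"],q[:3].round(4),(T@q[:3]+s["eef_pos"]).round(4))
print(s["wrist_force"],s["wrist_torque"])
E
```

```text
stem_top 0.72 [ 0.0055 -0.001  -0.0347] [0.5303 0.042  0.2261]
fuse_1 0.69 [-0.006   0.0005  0.0963] [0.525  0.032  0.0952]
stem_top 0.85 [ 0.0062  0.0023 -0.0333] [0.5334 0.0406 0.2248]
stem_top 0.29 [ 0.0967 -0.1729  0.1952] [ 0.4472  0.2179 -0.0037]
fuse_1 0.57 [-0.0048  0.0044  0.0941] [0.5289 0.0306 0.0973]
[1.49952882 3.89458371 5.98087711] [ 1.04037036 -0.31151747 -0.11850947]
```

View pics/w2.png

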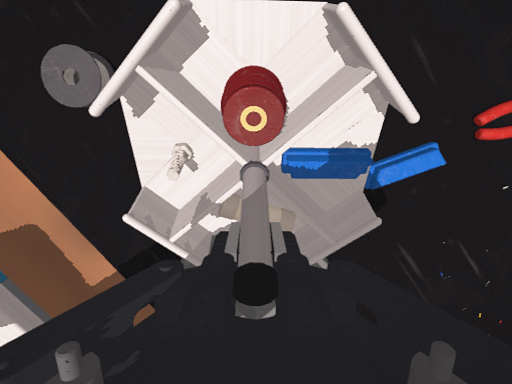

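The pads have slid about 13 mm off the stem: its top is at (255,285), and the fuse behind it at (258,212) hasn't moved. I'll level the tray, let go, and re-engage with the fingers straddling the stem along the diagonal, so one finger face pulls it.

play_rows --motion '[[[0.4, 0, -0.15, 0], [0.5, 0, -0.15, 0], [0.5, 0, -0.15, 0], [0.5, 0, -0.15, 0], [0.5, 0, -0.1, 0], [0.5, 0, -0.1, 0], [0.5, 0, -0.1, 0], [0.2, 0, 0, 0], [0, 0, 0, 0]]]'

```text
t: 18.85
eef_pos: [0.5485, 0.066, 0.1995]
tool_rot: [-2.805, -1.413, -0.001]
wrist_force: [0.8, 2.1, 1.0]
gripper_width: 0.0124
grip_force: 72.9
```

play_rows --motion '[[[0, 0, 0, 0], [0, 0, 0, 0], [0, 0, 0, 0], [0, 0, 0, 0], [0, 0, -3, 0], [0, 0, -4, 0], [0, 0, -3, 0], [0, 0, 0, 0], [0, 0, 0, 0]]]' --fingers 0.7

```text
t: 19.98
eef_pos: [0.548, 0.0654, 0.2991]
tool_rot: [-2.806, -1.412, 0.001]
wrist_force: [-0.4, 0.4, -0.7]
gripper_width: 0.0598
grip_force: 0.0
```

```bash
python3 - <<'E'
from h import *
s=r.state(); print(s["qpos"][5]); p=r.snapshot("wrist"); T=R.from_rotvec(s["tool_rot"]).as_matrix()
for n in("stem_top","fuse_1"):
  for d in r.tip_of(n,p)[:2]:
    q=p["mount"]@np.r_[d["point"],1]; print(n,d["p"],(T@q[:3]+s["eef_pos"]).round(4))
go([.556,.075,.29],53.6,9)
E
```

```text
2.1821611716530325
stem_top 0.66 [ 0.4682 -0.0416  0.0025]
stem_top 0.63 [0.5566 0.0763 0.2338]
fuse_1 0.8 [0.5257 0.032  0.1133]
[[0.14, 0.01, 0.09, -0.175], [0.14, 0.04, 0.09, -0.175], [0.13, 0.06, 0.09, -0.175], [0.12, 0.08, 0.09, -0.175], [0.1, 0.1, 0.09, -0.175], [0.08, 0.12, 0.09, -0.175], [0.06, 0.13, 0.09, -0.175], [0.04, 0.14, 0.09, -0.175], [0.01, 0.14, 0.09, -0.175]]
```

play_rows --motion '[[[0.14, 0.01, 0.1, -0.175], [0.14, 0.04, 0.1, -0.175], [0.13, 0.06, 0.1, -0.175], [0.12, 0.08, 0.1, -0.175], [0.1, 0.1, 0.1, -0.175], [0.08, 0.12, 0.1, -0.175], [0.06, 0.13, 0.1, -0.175], [0.04, 0.14, 0.1, -0.175], [0, 0.14, 0.1, -0.171], [0, 0, 0, 0]]]' --fingers 0.55

```text
t: 21.38
eef_pos: [0.5564, 0.0751, 0.2898]
tool_rot: [-0.987, -2.981, 0.001]
wrist_force: [0.3, -0.9, 0.2]
gripper_width: 0.0465
grip_force: 0.0
```

play_rows --motion '[[[0, 0, 2.5, 0], [0, 0, 2.5, 0], [0, 0, 2.5, 0], [0, 0, 0.2, 0], [0, 0, 0, 0], [0, 0, 0, 0]]]'

```text
t: 22.12
eef_pos: [0.5576, 0.075, 0.215]
tool_rot: [0.985, 2.981, 0.001]
wrist_force: [-0.2, 0.2, 0.4]
gripper_width: 0.047
grip_force: 0.0
```

```bash
python3 - <<'E'
from h import *
s=r.state(); p=r.snapshot("wrist"); T=R.from_rotvec(s["tool_rot"]).as_matrix()
M=T; print(s["eef_pos"],np.degrees(np.arctan2(M[1,1],M[0,1])),s["wrist_force"],s["gripper_width"])
for n in("stem_top",):
  for d in r.tip_of(n,p)[:2]:
    q=p["mount"]@np.r_[d["point"],1]; print(n,d["p"],q[:3],(T@q[:3]+s["eef_pos"]).round(4))
E
```

```text
[0.55756052 0.07499025 0.21503005] 53.413403766262654 [-0.16425727  0.24336425  0.43669252] 0.047040412662987335
stem_top 0.93 [ 0.00248516 -0.00166782 -0.01853224] [0.5545 0.0751 0.2336]
```

play_rows --motion '[[[0, -0.8, 0, 0], [0, -0.8, 0, 0], [0, -0.6, 0, 0], [0, -0.6, 0.1, 0], [0, -0.6, 0.1, 0], [0, -0.5, 0.1, 0], [0, -0.5, 0.1, 0], [0, -0.4, 0.1, 0], [0, -0.4, 0.1, 0], [0, 0, 0, 0], [0, 0, 0, 0]]]'

```text
t: 23.6
eef_pos: [0.5259, 0.0332, 0.2079]
tool_rot: [0.985, 2.983, 0.0]
wrist_force: [2.4, 1.9, 3.6]
gripper_width: 0.047
grip_force: 1.9
```

```bash
cat > look2.py <<'E'
from h import *
s=r.state(); p=r.snapshot("wrist"); T=R.from_rotvec(s["tool_rot"]).as_matrix(); save(p,"w3.png")
for n in("stem_top","fuse_1"):
  for d in r.tip_of(n,p)[:2]:
    q=p["mount"]@np.r_[d["point"],1]; g=T@q[:3]+s["eef_pos"]; print(n,round(d["p"],2),q[:3].round(4),g.round(4), "lean" ,np.hypot(*(g[:2]-[.556,.075]))/.135 if n[0]=="s" else "")
p=r.snapshot("side"); save(p,"side5.png")
for n in("stem_top","fuse_1","corner_near"): print(n,[(w(p,d["point"]).round(3),round(d["p"],2)) for d in r.tip_of(n,p)[:2]])
E
python3 look2.py
```

```text
stem_top 0.72 [-0.0026 -0.0366  0.1218] [0.5063 0.0023 0.086 ] lean 0.6523939257631564
stem_top 0.67 [ 0.0005  0.006  -0.019 ] [0.5291 0.0384 0.2268] lean 0.33648431302716403
fuse_1 0.65 [-0.0018 -0.0006  0.1134] [0.5271 0.0317 0.0945] lean 
fuse_1 0.48 [0.0026 0.0739 0.0851] [0.5679 0.0942 0.1228] lean 
stem_top [(array([0.529, 0.04 , 0.228]), 0.56)]
fuse_1 [(array([0.532, 0.037, 0.228]), 0.7), (array([0.525, 0.027, 0.095]), 0.46)]
corner_near [(array([0.503, 0.002, 0.082]), 0.83)]
```

play_rows --motion '[[[0, -0.4, 0.1, 0], [0, -0.4, 0.1, 0], [0, -0.4, 0.1, 0], [0, 0, 0, 0], [0, 0, 0, 0], [0, 0, 0, 0]]]'

```text
t: 24.7
eef_pos: [0.5187, 0.0238, 0.2044]
tool_rot: [-0.985, -2.983, -0.001]
wrist_force: [3.8, 4.8, -0.3]
gripper_width: 0.0468
grip_force: 2.5
```

```bash
python3 look2.py
```

```text
stem_top 0.78 [ 0.0023  0.005  -0.0126] [0.5198 0.0292 0.217 ] lean 0.4322666609286076
stem_top [(array([0.52 , 0.03 , 0.222]), 0.65)]
fuse_1 [(array([ 0.465, -0.019,  0.026]), 0.59)]
corner_near [(array([0.5  , 0.007, 0.071]), 0.74)]
```

View pics/w3.png

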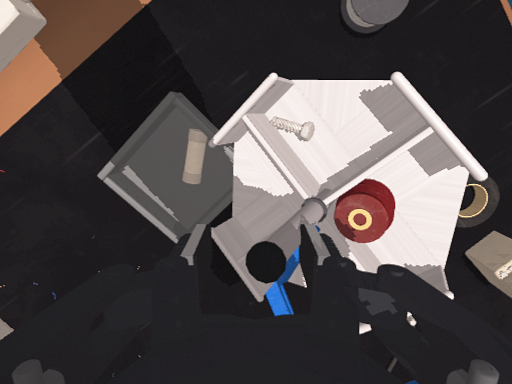

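The fuse is in the bin at (195,157), and the bolt and standoff are still in the tray. I'll ease the tray level, lift clear and check.

play_rows --motion '[[[0, 0.5, -0.1, 0], [0, 0.6, -0.15, 0], [0, 0.6, -0.15, 0], [0, 0.6, -0.1, 0], [0, 0.7, -0.1, 0], [0, 0.7, -0.1, 0], [0, 0.7, -0.1, 0], [0, 0.7, -0.1, 0], [0, 0.7, -0.1, 0], [0, 0.5, 0, 0], [0, 0, 0, 0], [0, 0, 0, 0]]]'

```text
t: 26.55
eef_pos: [0.5561, 0.0741, 0.2147]
tool_rot: [-0.985, -2.983, 0.0]
wrist_force: [1.3, 0.3, 0.2]
gripper_width: 0.047
grip_force: 0.0
```

play_rows --motion '[[[0, 0, -3, 0], [0, 0, -4, 0], [0, 0, -4, 0], [2, -5, 0, 0], [2, -5, 0, 0], [0, -5, 0, 0], [0, -5, 0, 0], [0, -4, 0, 0], [0, 0, 0, 0], [0, 0, 0, 0], [0, 0, 0, 0]]]'

```text
t: 27.92
eef_pos: [0.3816, -0.0943, 0.3248]
tool_rot: [0.983, 2.984, 0.0]
wrist_force: [-0.3, -0.7, 0.2]
gripper_width: 0.0469
grip_force: 0.0
```

```bash
python3 - <<'E'
from h import *
print(r.state()["eef_pos"])
for c in("side","top"):
  p=r.snapshot(c); save(p,c+"6.png")
  for n in("bin","fuse_1","stem_top","blue_clip","red_standoff","bolt_m8_0"): print(c,n,[(w(p,d["point"]).round(3),round(d["p"],2)) for d in r.tip_of(n,p)[:2]])
a=cv2.imread("pics/side6.png")[130:330,170:370]; b=cv2.imread("pics/top6.png")[110:310,150:350]
cv2.imwrite("pics/c6.png",cv2.resize(np.hstack([a,b]),(800,400),interpolation=cv2.INTER_CUBIC))
E
```

```text
[ 0.38163515 -0.09425546  0.32476609]
side bin [(array([ 0.47 , -0.041,  0.   ]), 0.79), (array([0.556, 0.076, 0.239]), 0.64)]
side fuse_1 [(array([ 0.462, -0.023,  0.029]), 0.74)]
side stem_top [(array([0.556, 0.077, 0.235]), 0.87), (array([ 0.47 , -0.039, -0.001]), 0.59)]
side blue_clip [(array([ 0.662, -0.053,  0.006]), 0.75), (array([0.584, 0.024, 0.114]), 0.47)]
side red_standoff [(array([0.574, 0.101, 0.116]), 0.53)]
side bolt_m8_0 []
top bin [(array([ 0.469, -0.044, -0.001]), 0.62)]
top fuse_1 [(array([ 0.463, -0.023,  0.029]), 0.51)]
top stem_top [(array([0.553, 0.078, 0.229]), 0.76)]
top blue_clip [(array([ 0.663, -0.052,  0.002]), 0.62), (array([0.584, 0.023, 0.117]), 0.54)]
top red_standoff [(array([0.572, 0.095, 0.114]), 0.75)]
top bolt_m8_0 [(array([0.628, 0.025, 0.116]), 0.7), (array([0.507, 0.095, 0.12 ]), 0.53)]
```

View pics/c6.png

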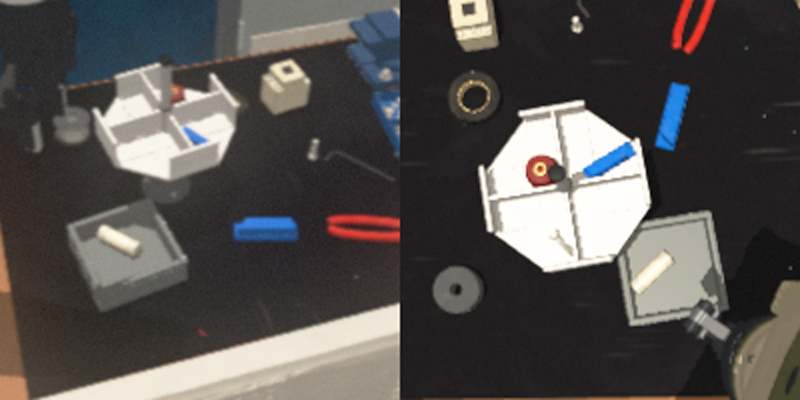

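The fuse is in the bin at (655,270), the organiser is level with clip, standoff and bolt in it, and the arm is clear, so I'll hand in.

```bash
python3 -c "
from workcell import r
print(r.sign_off())"
```

```text
the job is handed in; nothing more can be done
None
```

I tipped the fuse out into the bin, the organiser is level again with the clip, standoff and bolt still in it, and the job is handed in; the judge's result was not shown.

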